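# Tip the lock barrels into the cleaner

### The job

Lift the steel cup of brass lock barrels out of the caddy without spilling and stand it on the rubber mat, then let go of it. Take it again so that its mouth is free, pour all eight barrels from the held cup into the cleaner's tank, and stand the empty cup upright on the mat again. Leave the oil bottle, the padlock and the screwdriver alone.

Things in the scene. Friction and masses are not known exactly. Their poses are not given: they have to be found in the camera images.
- cup: Plain steel cup, round, straight-sided, open at the top: 72 mm tall, 64 mm outside diameter; wall 5 mm, floor 4 mm, 0.1 to 0.2 kg empty. At the start it stands in one of the caddy's two compartments, filled to about 50 mm by the barrels (0.28 kg in all). Gripped lightly it may pivot between the fingers as it tips. Origin: centre of its underside; z up its axis, yaw means nothing.
- caddy: Fixed plywood caddy, 202 (its x) by 166 mm (y), walls 6 mm thick and 80 mm high, 2 mm above the cup's rim; floor 6 mm. A cross wall at x = 0 makes two open compartments, 89 (x) by 154 mm (y) inside, centres at x = -49 and +49 mm: one holds the cup, the other an oil bottle. Room for fingers beside the cup along y, little along x. Origin: centre of its underside.
- mat: Black rubber mat, fixed on the bench, 150 by 150 mm, 3 mm thick, between the caddy and the cleaner. Origin: centre of its underside, at bench height.
- cleaner: Fixed bench cleaning machine: white casing 200 by 200 mm, 110 mm high (steel rim trim to 112 mm), with an open, dry, square steel tank 150 by 150 mm, 70 mm deep, in its top. It stands on one side of the mat, the caddy on the other; which side changes. Origin: centre of its underside; the front with the dial faces its -x.
- tank (a point): Centre of the tank's floor, 40 mm above the bench and 70 mm below the casing's top; axes along the tank's walls, z up.
- oilcan: Closed white bottle with black cap, 48 mm diameter, 80 mm tall, standing in the other compartment. Origin: centre of its underside. Leave alone.
- padlock: Dark steel padlock lying beyond the mat, body 50 by 60 mm, 24 mm thick, shackle reaching 65 mm along its +x. Origin: centre of the body's underside. Leave alone.
- screwdriver: Screwdriver with black handle, 180 mm long, lying across the bench beyond the mat, beside the padlock. Leave alone.
- barrel0: One of eight identical brass lock barrels: solid cylinder of 18 mm diameter, 22 mm long, 35 g, polished and slippery (friction about 0.3), at the start inside the cup. Origin: its middle; z along its axis.
- barrel1: One of eight identical brass lock barrels: solid cylinder of 18 mm diameter, 22 mm long, 35 g, polished and slippery (friction about 0.3), at the start inside the cup. Origin: its middle; z along its axis.
- barrel2: One of eight identical brass lock barrels: solid cylinder of 18 mm diameter, 22 mm long, 35 g, polished and slippery (friction about 0.3), at the start inside the cup. Origin: its middle; z along its axis.
- barrel3: One of eight identical brass lock barrels: solid cylinder of 18 mm diameter, 22 mm long, 35 g, polished and slippery (friction about 0.3), at the start inside the cup. Origin: its middle; z along its axis.
- barrel4: One of eight identical brass lock barrels: solid cylinder of 18 mm diameter, 22 mm long, 35 g, polished and slippery (friction about 0.3), at the start inside the cup. Origin: its middle; z along its axis.
- barrel5: One of eight identical brass lock barrels: solid cylinder of 18 mm diameter, 22 mm long, 35 g, polished and slippery (friction about 0.3), at the start inside the cup. Origin: its middle; z along its axis.
- barrel6: One of eight identical brass lock barrels: solid cylinder of 18 mm diameter, 22 mm long, 35 g, polished and slippery (friction about 0.3), at the start inside the cup. Origin: its middle; z along its axis.
- barrel7: One of eight identical brass lock barrels: solid cylinder of 18 mm diameter, 22 mm long, 35 g, polished and slippery (friction about 0.3), at the start inside the cup. Origin: its middle; z along its axis.

How it is judged (in metres and radians):
On the way, in this order (a step that is already met when the one before it is completed fails the run):
1. the full cup stands upright on the mat, let go, with all eight barrels in it (x of cup in the frame of mat between -0.075 and 0.075 m and y of cup in the frame of mat between -0.075 and 0.075 m and angle between cup's own z axis and vertical below 0.1 rad and height (world z) of cup between -0.003 and 0.01 m and contact force between the fingers and cup below 0.05 N and linear speed of cup below 0.02 m/s and horizontal distance between each of barrel0, barrel1, barrel2, barrel3, barrel4, barrel5, barrel6, barrel7 and cup below 0.032 m and z of barrel0 in the frame of cup between 0 and 0.072 m and z of barrel1 in the frame of cup between 0 and 0.072 m and z of barrel2 in the frame of cup between 0 and 0.072 m and z of barrel3 in the frame of cup between 0 and 0.072 m and z of barrel4 in the frame of cup between 0 and 0.072 m and z of barrel5 in the frame of cup between 0 and 0.072 m and z of barrel6 in the frame of cup between 0 and 0.072 m and z of barrel7 in the frame of cup between 0 and 0.072 m), for 0.2 s.
2. all eight barrels are in the tank, and the cup is held in the fingers (x of barrel0 in the frame of tank between -0.075 and 0.075 m and y of barrel0 in the frame of tank between -0.075 and 0.075 m and z of barrel0 in the frame of tank between -0.005 and 0.065 m and x of barrel1 in the frame of tank between -0.075 and 0.075 m and y of barrel1 in the frame of tank between -0.075 and 0.075 m and z of barrel1 in the frame of tank between -0.005 and 0.065 m and x of barrel2 in the frame of tank between -0.075 and 0.075 m and y of barrel2 in the frame of tank between -0.075 and 0.075 m and z of barrel2 in the frame of tank between -0.005 and 0.065 m and x of barrel3 in the frame of tank between -0.075 and 0.075 m and y of barrel3 in the frame of tank between -0.075 and 0.075 m and z of barrel3 in the frame of tank between -0.005 and 0.065 m and x of barrel4 in the frame of tank between -0.075 and 0.075 m and y of barrel4 in the frame of tank between -0.075 and 0.075 m and z of barrel4 in the frame of tank between -0.005 and 0.065 m and x of barrel5 in the frame of tank between -0.075 and 0.075 m and y of barrel5 in the frame of tank between -0.075 and 0.075 m and z of barrel5 in the frame of tank between -0.005 and 0.065 m and x of barrel6 in the frame of tank between -0.075 and 0.075 m and y of barrel6 in the frame of tank between -0.075 and 0.075 m and z of barrel6 in the frame of tank between -0.005 and 0.065 m and x of barrel7 in the frame of tank between -0.075 and 0.075 m and y of barrel7 in the frame of tank between -0.075 and 0.075 m and z of barrel7 in the frame of tank between -0.005 and 0.065 m and contact force between the fingers and cup above 0.3 N), for 0.2 s.
At the end, for the whole second after the job is handed in: All eight barrels lie at rest inside the tank (within its walls, below its rim), and the cup stands upright (within 0.1 rad) and still on the mat, its foot's centre on the mat (within 75 mm of its middle along each side), let go (x of barrel0 in the frame of tank between -0.075 and 0.075 m and y of barrel0 in the frame of tank between -0.075 and 0.075 m and z of barrel0 in the frame of tank between -0.005 and 0.065 m and x of barrel1 in the frame of tank between -0.075 and 0.075 m and y of barrel1 in the frame of tank between -0.075 and 0.075 m and z of barrel1 in the frame of tank between -0.005 and 0.065 m and x of barrel2 in the frame of tank between -0.075 and 0.075 m and y of barrel2 in the frame of tank between -0.075 and 0.075 m and z of barrel2 in the frame of tank between -0.005 and 0.065 m and x of barrel3 in the frame of tank between -0.075 and 0.075 m and y of barrel3 in the frame of tank between -0.075 and 0.075 m and z of barrel3 in the frame of tank between -0.005 and 0.065 m and x of barrel4 in the frame of tank between -0.075 and 0.075 m and y of barrel4 in the frame of tank between -0.075 and 0.075 m and z of barrel4 in the frame of tank between -0.005 and 0.065 m and x of barrel5 in the frame of tank between -0.075 and 0.075 m and y of barrel5 in the frame of tank between -0.075 and 0.075 m and z of barrel5 in the frame of tank between -0.005 and 0.065 m and x of barrel6 in the frame of tank between -0.075 and 0.075 m and y of barrel6 in the frame of tank between -0.075 and 0.075 m and z of barrel6 in the frame of tank between -0.005 and 0.065 m and x of barrel7 in the frame of tank between -0.075 and 0.075 m and y of barrel7 in the frame of tank between -0.075 and 0.075 m and z of barrel7 in the frame of tank between -0.005 and 0.065 m and x of cup in the frame of mat between -0.075 and 0.075 m and y of cup in the frame of mat between -0.075 and 0.075 m and angle between cup's own z axis and vertical below 0.1 rad and height (world z) of cup between -0.003 and 0.01 m and contact force between the fingers and cup below 0.05 N and linear speed of cup below 0.02 m/s and linear speed of each of barrel0, barrel1, barrel2, barrel3, barrel4, barrel5, barrel6, barrel7 below 0.03 m/s); the robot touches nothing.
It fails at once if the oil bottle is moved by more than 30 mm or tipped (distance of oilcan from where it was at the start of the episode above 0.03 m or angle between oilcan's own z axis and vertical above 0.4 rad).
It fails at once if the padlock is moved by more than 30 mm (distance of padlock from where it was at the start of the episode above 0.03 m).
It fails at once if the screwdriver is moved by more than 30 mm (distance of screwdriver from where it was at the start of the episode above 0.03 m).
It also fails if it takes over 69 s, if anything falls off the work surface, if the arm or the gripper's body presses on something with over 40 N, if the wrist force passes 120 N, or if a joint passes its speed limit or range.

### The arm

A 6-joint arm with a two-finger parallel gripper is mounted at the origin on the work surface. World frame = base frame: x ahead of the robot, y to its left, z up, the work surface at z = 0. Lengths are in mm, angles in rad, forces in N, time in s.
With the tool pointing down it reaches from about 300 to 750 mm from the base axis. Payload 8.5 kg.
Tool frame: the origin (TCP) lies between the finger pads; the fingertips stand tip_extent ahead of it and the grasp point (between the pads) lies 3 mm ahead of it (tip_extent is the distance from the TCP to the fingertips, in mm); z points along the fingers, y is the line along which they close (so a half turn about z gives the same grasp; the last joint's range is limited). The gripper opens to 88 mm and grips with 3 to 60 N. Pads are 18 mm wide; open, the fingers measure 123 mm over their backs; the gripper's body (75 mm by 187 mm) begins 45 mm behind the grasp point.
Start: joints at [0.958, 0.381, 1.297, -0, 1.464, -0.215], TCP at [213.055, 507.039, 260.748] pointing down, gripper open.
Joint ranges: [-3.11, 3.11], [-0.89, 2.33], [0.22, 2.48], [-1.42, 4.56], [0.17, 2.85], [-2.88, 2.88]. Speed limits (rad/s): [2.39, 2.39, 3.14, 3.14, 3.14, 3.14].

### API

Orientations are given as a 3x3 rotation matrix whose columns are the frame's x, y, z axes.
In Python, from workcell import * gives the robot as it stands.
- The arm moves only by the tool move_arm, never from a script. Its argument "commands" is a list of rows, each a list of 3 entries, a list of its own where there are three numbers: the shift along the world's x, y, z in mm, then the turn, a rotation vector about the world's x, y, z in degrees, then the closure in counts, from 0 (fully open) to 255 (shut). In form: [[[dx, dy, dz], [rx, ry, rz], hand], ...]. A call has 1 to 12 rows; each row is the pose to reach, as a shift and turn from the pose commanded when the call began; what a row does not reach only later rows make up. A row lasts 1/12 s, in which the tool goes at most 41.7 mm and 7.16 degrees, less where a joint would pass 70% of its speed; a pose out of reach is approached as far as the arm can. A call with a gripper value outside its range is refused whole. The fingers move at their own pace and stop on an object; "squeeze" is the grip in N (left out, the last holds). Time passes only in rows, so rows that repeat a pose let the fingers close. It gives the time, the measured TCP pose, the force, the opening and the grip force at its end, in the units of the state.
- state(): the state, without advancing time (a new reading comes with each control period).
- get_image(name): name is "side" or "top"; returns a dict with "image" (480x640x3 uint8, red, green, blue), "z_map" (480x640 float32, mm along the optical axis (not along the pixel's ray), 0 where there is no reading), "fx", "fy", "cx", "cy" (pixels), "k1" (the pictures are not rectified: a ray, as slopes to the right and down, at radius r is drawn at 1 + k1 r^2 times it, then the intrinsics apply), "R" (3x3) and "t" (3): a world point X has camera coordinates R X + t. Camera axes: x right, y down, z forward; pixel columns grow to the right and rows downward; lengths in mm; the calibration is good to about 2 mm. A picture is of the moment at which its call begins.
- hand_in(): hands the job in; it is judged then, once.
The state is a dict: "time_s": time; "joint_pos": joint angles; "joint_vel": joint speeds; "effort": joint torques, N m; "tool_pos": TCP position; "orientation": TCP orientation; "contact_force": force on the tool from outside, world axes, zero at the start; "ft_torque": the same for the moment, N m; "opening": opening from 0.0 (shut) to 1.0 (fully open); "finger_force": force on a finger pad.
Only numpy, scipy, OpenCV 4.12 (cv2) and the standard library are available. Lean on these libraries where they do the work, as an engineer would, in place of code of your own. Each camera call takes 0.05 s, during which the arm holds its last target. There are 200 camera calls.

## Working session

There is one attempt and no reset: what is moved stays moved. The work goes in short steps, Python scripts to look and compute and a tool call to move; the robot and the scene stay as the last step left them, time stands still between calls to the robot, and variables do not carry over. Pictures are saved under pics/ and viewed, at most 10 in all, crops included, and the job is handed in when it is done.

Besides the shell and the picture viewer there is one more tool, called after "Call:" as name(argument=value, ...) on one line, values as JSON. move_arm: Moves the arm, as the interface text tells. Its arguments: {"type":"object","properties":{"commands":{"type":"array"},"squeeze":{"type":"number"}},"required":["commands"]}

```bash
mkdir -p pics; ls
cat > h.py <<'E'
from workcell import *
import numpy as np, cv2
def grab(n,f=None):
    d=get_image(n)
    if f: cv2.imwrite('pics/'+f,d['image'][:,:,::-1])
    return d
def cam(d):
    K=np.array([[d['fx'],0,d['cx']],[0,d['fy'],d['cy']],[0,0,1.]]);return K,np.array([d['k1'],0,0,0,0.])
def rays(d,uv):
    K,D=cam(d);p=cv2.undistortPoints(np.array(uv,float).reshape(-1,1,2),K,D).reshape(-1,2)
    return np.c_[p,np.ones(len(p))]
def onplane(d,uv,z):
    R,t=np.array(d['R']),np.array(d['t']);r=rays(d,uv)@R;c=-R.T@t
    return c+r*((z-c[2])/r[:,2])[:,None]
def cloud(d):
    v,u=np.mgrid[0:480,0:640];r=rays(d,np.c_[u.ravel(),v.ravel()])
    P=(r*d['z_map'].reshape(-1,1)-np.array(d['t']))@np.array(d['R'])
    P[d['z_map'].ravel()==0]=np.nan
    return P.reshape(480,640,3)
E
python3 - <<'E'
from h import *
for n in('top','side'):
    d=grab(n,n+'0.png'); print(n,d['fx'],d['k1'],-np.array(d['R']).T@d['t']); np.savez(n+'0.npz',**d)
s=state();print(s)
import workcell;print([x for x in dir(workcell) if x[0]!='_'])
E
```

```text
pics
top 478.8308647980768 -0.008690038444537444 [404.05135785 -13.020378   884.40911491]
side 517.0064422594539 -0.05037190670879902 [416.89932774 627.00223925 738.9201163 ]
{'time_s': 0.1, 'joint_pos': array([ 9.57704882e-01,  3.81107387e-01,  1.29817620e+00, -1.85960834e-05,
        1.46359810e+00, -2.15272581e-01]), 'joint_vel': array([ 0.00011539, -0.00066716, -0.00112913, -0.00112307,  0.00196844,
       -0.00169551]), 'effort': array([ 2.93349607e-03, -4.38653791e+01, -2.24913239e+01,  7.14367884e-02,
        3.42106470e-02, -1.23368000e-04]), 'tool_pos': array([212.92980922, 506.85792718, 260.2138559 ]), 'orientation': array([[-9.21908859e-01,  3.87406154e-01, -7.26587059e-04],
       [ 3.87406750e-01,  9.21908279e-01, -1.06490586e-03],
       [ 2.57295540e-04, -1.26323088e-03, -9.99999169e-01]]), 'contact_force': array([-0.20556028, -0.42166539,  0.21840927]), 'ft_torque': array([-0.03339391,  0.04248743, -0.02485427]), 'finger_force': 0.0, 'opening': 0.9985270573809598}
['PlanningError', 'get_image', 'hand_in', 'state', 'tip_extent']
```

View pics/top0.png

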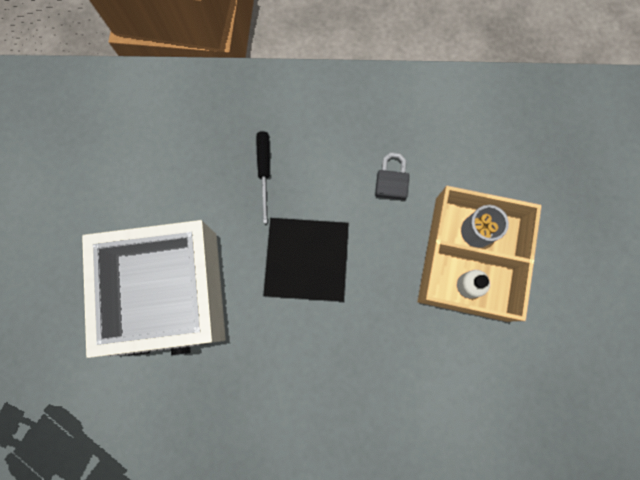

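View pics/side0.png

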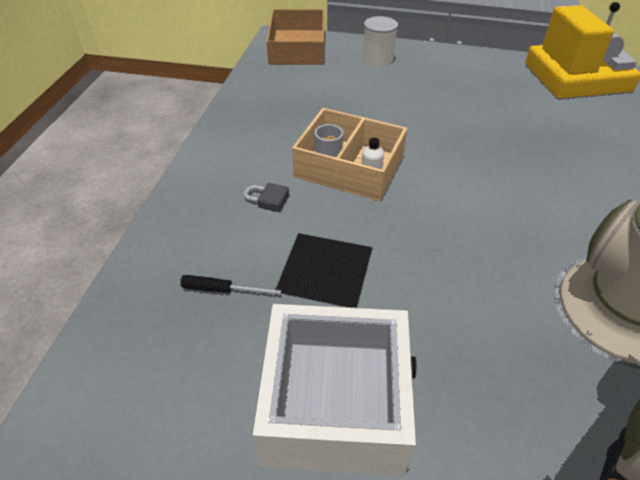

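The top view shows the cup at (489,222) in the caddy's far compartment, the bottle at (475,285), the mat centred at (307,259), and the cleaner's tank around (147,287). The padlock is at (392,180) and the screwdriver at (265,175). The side view agrees.

```bash
cat > m.py <<'E'
from h import *
L=lambda n:dict(np.load(n+'0.npz'))
t=L('top');s=L('side');P=cloud(t);Q=cloud(s);print(tip_extent)
def rect(pts,name):
    c,wh,a=cv2.minAreaRect(pts.astype(np.float32));print(name,np.round(c,1),np.round(wh,1),round(a,2))
def big(m):
    n,l,st,_=cv2.connectedComponentsWithStats(m.astype(np.uint8));return l==1+np.argmax(st[1:,4])
for d,C,nm in((t,P,'top'),(s,Q,'side')):
    im=d['image'].astype(int)
    X,Y,Z=C[...,0],C[...,1],C[...,2]
    mat=big((im.max(2)<45)&(abs(X-400)<150)&(abs(Y)<110)&(Z<15))
    v,u=np.nonzero(mat);rect(onplane(d,np.c_[u,v],3)[:,:2],nm+' mat')
    m=(Z>72)&(Z<90)&(Y<-100)&(Y>-450)&(X>200)&(X<650);hsv=cv2.cvtColor(d['image'],cv2.COLOR_RGB2HSV)
    wood=big(m&(hsv[...,1]>60)&(hsv[...,0]<30));v,u=np.nonzero(wood);rect(onplane(d,np.c_[u,v],80)[:,:2],nm+' caddy')
    cup=big((hsv[...,1]<70)&(Z>70)&(Z<84)&(Y<-150)&(X>420)&(X<620)&(Y>-420))
    v,u=np.nonzero(cup);p=onplane(d,np.c_[u,v],78)[:,:2].astype(np.float32)
    print(nm,'cup',cv2.minEnclosingCircle(p),p.mean(0),len(p), np.nanmedian(Z[cup]))
    cl=big((Z>100)&(Z<122)&(Y>100)&(im.min(2)>150));v,u=np.nonzero(cl);rect(onplane(d,np.c_[u,v],110)[:,:2],nm+' cleaner')
    # bottle cap
    cap=(Z>66)&(Z<95)&(im.max(2)<60)&(Y<-150)&(X<480)
    if cap.any(): print('cap',C[cap].mean(0))
E
python3 m.py
```

```text
22.0
top mat [506.7  23.4] [147.9  89.7] 88.45
top caddy [ 543.7 -282. ] [166.4 202.7] 79.12
top cup ((593.7857055664062, -293.0253601074219), 32.77730941772461) [ 588.7932  -293.25464] 326 76.14700153732295
top cleaner [466.6 278.4] [199.8 200.8] 8.62
side mat [508.   26.4] [146.4  87.6] 88.01
side caddy [ 544.8 -276.9] [177.4 205. ] 79.12
side cup ((594.6842651367188, -287.571044921875), 37.57905578613281) [ 590.54205 -288.44653] 223 75.35209639662612
side cleaner [468.6 280.2] [200.5 200.6] 8.6
```

Call:
move_arm(commands=[[[200, -400, 0], [0, 0, 6], 0], [[200, -400, 0], [0, 0, 6], 0], [[200, -400, 0], [0, 0, 6], 0], [[200, -400, 0], [0, 0, 6], 0], [[200, -400, 0], [0, 0, 6], 0], [[200, -400, 0], [0, 0, 6], 0], [[200, -400, 0], [0, 0, 6], 0], [[200, -400, 0], [0, 0, 6], 0], [[200, -400, 0], [0, 0, 6], 0], [[200, -400, 0], [0, 0, 6], 0], [[200, -400, 0], [0, 0, 6], 0], [[200, -400, 0], [0, 0, 6], 0]])

```text
time_s: 1.1
tool_pos: [415.1, 103.0, 260.4]
orientation: [[-0.956, 0.294, 0.0], [0.294, 0.956, -0.001], [-0.0, -0.001, -1.0]]
contact_force: [-0.0, 0.1, 0.3]
opening: 1.001
finger_force: 0.0
```

```bash
cat >> h.py <<'E'
import json
def log():
    s=state();open('log.jsonl','a').write(json.dumps([list(s['joint_pos']),list(s['tool_pos']),np.array(s['orientation']).tolist()])+'\n')
    print('t',round(s['time_s'],2),'p',np.round(s['tool_pos'],1),'j',np.round(s['joint_pos'],3),'F',np.round(s['contact_force'],1),'T',np.round(s['ft_torque'],2),'ff',round(s['finger_force'],2),'op',round(s['opening'],3));print(np.round(s['orientation'],3))
    return s
E
cat > l.py <<'E'
from h import *
log()
E
python3 l.py; sed -i 's/abs(X-400)<150/abs(X-500)<150/' m.py; python3 m.py|grep mat
```

```text
t 1.1 p [415.1 103.  260.4] j [-3.400e-02  1.650e-01  1.608e+00 -1.000e-03  1.368e+00 -1.307e+00] F [-0.   0.1  0.3] T [ 0.05 -0.03 -0.04] ff 0.0 op 1.001
[[-0.956  0.294  0.   ]
 [ 0.294  0.956 -0.001]
 [-0.    -0.001 -1.   ]]
top mat [535.6  22.3] [146.8 147. ] 87.47
side mat [537.3  25.1] [146.6 146.3] 87.4
```

Call:
move_arm(commands=[[[179, -395, -60], [0, 0, 6], 0], [[179, -395, -60], [0, 0, 6], 0], [[179, -395, -60], [0, 0, 6], 0], [[179, -395, -60], [0, 0, 6], 0], [[179, -395, -60], [0, 0, 6], 0], [[179, -395, -60], [0, 0, 6], 0], [[179, -395, -60], [0, 0, 6], 0], [[179, -395, -60], [0, 0, 6], 0], [[179, -395, -60], [0, 0, 6], 0], [[179, -395, -60], [0, 0, 6], 0], [[179, -395, -60], [0, 0, 6], 0], [[179, -395, -60], [0, 0, 6], 0]])

```text
time_s: 2.1
tool_pos: [592.7, -291.3, 198.2]
orientation: [[-0.982, 0.19, -0.002], [0.19, 0.982, 0.001], [0.002, 0.0, -1.0]]
contact_force: [0.3, 0.2, -0.0]
opening: 0.999
finger_force: 0.0
```

```bash
python3 l.py; python3 -c "
from h import *
d=grab('side')
cv2.imwrite('pics/a.png',cv2.resize(d['image'][60:260,200:460,::-1],None,fx=3,fy=3))"
```

```text
t 2.1 p [ 592.7 -291.3  198.2] j [-0.635  0.622  1.058 -0.     1.464 -2.015] F [ 0.3  0.2 -0. ] T [-0.   -0.01 -0.04] ff 0.0 op 0.999
[[-0.982  0.19  -0.002]
 [ 0.19   0.982  0.001]
 [ 0.002  0.    -1.   ]]
```

View pics/a.png

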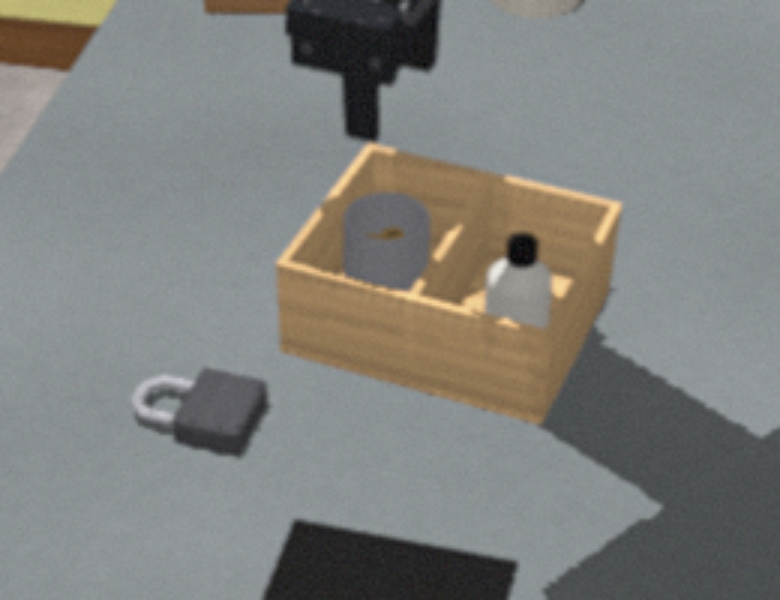

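Call:
move_arm(commands=[[[1, 0, -30], [0, 0, 0], 0], [[1, 0, -60], [0, 0, 0], 0], [[1, 0, -85], [0, 0, 0], 0], [[1, 0, -105], [0, 0, 0], 0], [[1, 0, -120], [0, 0, 0], 0], [[1, 0, -132], [0, 0, 0], 0], [[1, 0, -140], [0, 0, 0], 0], [[1, 0, -146], [0, 0, 0], 0], [[1, 0, -146], [0, 0, 0], 0], [[1, 0, -146], [0, 0, 0], 40], [[1, 0, -146], [0, 0, 0], 80]], squeeze=25)

```text
time_s: 3.07
tool_pos: [593.4, -288.1, 55.7]
orientation: [[-0.982, 0.187, 0.001], [0.187, 0.982, -0.001], [-0.001, -0.001, -1.0]]
contact_force: [-0.4, 0.7, 0.1]
opening: 0.871
finger_force: 0.0
```

```bash
python3 l.py
```

```text
t 3.07 p [ 593.4 -288.1   55.7] j [-0.631  0.759  1.228  0.     1.153 -2.014] F [-0.4  0.7  0.1] T [ 0.02  0.03 -0.01] ff 0.02 op 0.871
[[-0.982  0.187  0.001]
 [ 0.187  0.982 -0.001]
 [-0.001 -0.001 -1.   ]]
```

Call:
move_arm(commands=[[[0, 0, 0], [0, 0, 0], 120], [[0, 0, 0], [0, 0, 0], 160], [[0, 0, 0], [0, 0, 0], 200], [[0, 0, 0], [0, 0, 0], 255], [[0, 0, 0], [0, 0, 0], 255], [[0, 0, 0], [0, 0, 0], 255]])

```text
time_s: 3.57
tool_pos: [593.3, -288.6, 55.6]
orientation: [[-0.982, 0.187, 0.001], [0.187, 0.982, -0.002], [-0.002, -0.001, -1.0]]
contact_force: [-0.4, -2.4, 5.7]
opening: 0.712
finger_force: 24.8
```

```bash
python3 l.py
```

```text
t 3.57 p [ 593.3 -288.6   55.6] j [-6.320e-01  7.590e-01  1.228e+00 -1.000e-03  1.152e+00 -2.014e+00] F [-0.4 -2.4  5.7] T [-0.6   0.14 -0.07] ff 24.79 op 0.712
[[-0.982  0.187  0.001]
 [ 0.187  0.982 -0.002]
 [-0.002 -0.001 -1.   ]]
```

Call:
move_arm(commands=[[[0, 0, 2], [0, 0, 0], 255], [[0, 0, 6], [0, 0, 0], 255], [[0, 0, 12], [0, 0, 0], 255], [[0, 0, 20], [0, 0, 0], 255], [[0, 0, 30], [0, 0, 0], 255], [[0, 0, 42], [0, 0, 0], 255], [[0, 0, 55], [0, 0, 0], 255], [[0, 0, 70], [0, 0, 0], 255], [[0, 0, 83], [0, 0, 0], 255], [[0, 0, 94], [0, 0, 0], 255], [[0, 0, 102], [0, 0, 0], 255], [[0, 0, 106], [0, 0, 0], 255]], squeeze=30)

```text
time_s: 4.57
tool_pos: [593.3, -288.1, 162.4]
orientation: [[-0.982, 0.187, 0.002], [0.187, 0.982, -0.001], [-0.002, -0.001, -1.0]]
contact_force: [0.6, -0.1, -3.9]
opening: 0.711
finger_force: 29.7
```

```bash
python3 l.py;python3 -c "
from h import *
d=grab('side')
cv2.imwrite('pics/b.png',cv2.resize(d['image'][40:240,200:460,::-1],None,fx=3,fy=3))"
```

```text
t 4.57 p [ 593.3 -288.1  162.4] j [-0.631  0.647  1.116 -0.     1.377 -2.014] F [ 0.6 -0.1 -3.9] T [ 0.04 -0.   -0.01] ff 29.72 op 0.711
[[-0.982  0.187  0.002]
 [ 0.187  0.982 -0.001]
 [-0.002 -0.001 -1.   ]]
```

View pics/b.png

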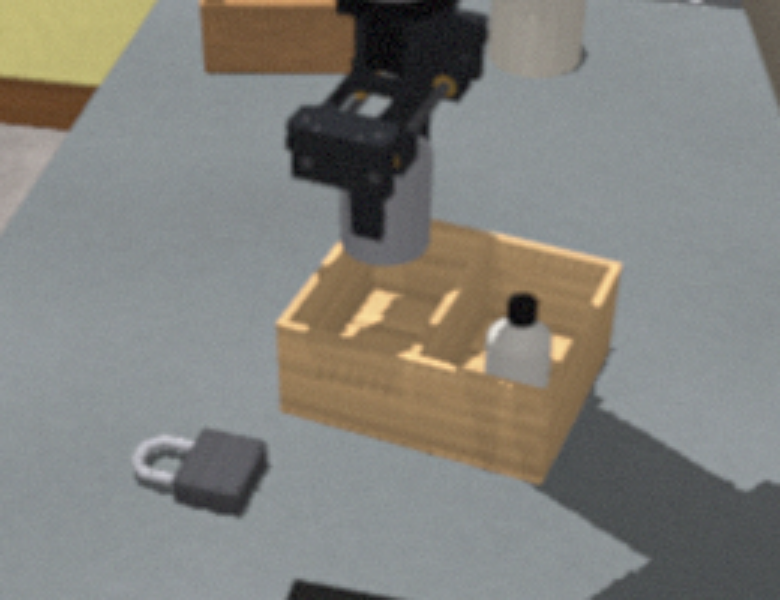

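Call:
move_arm(commands=[[[-1, 4, 0], [0, 0, 0], 255], [[-3, 12, 0], [0, 0, 0], 255], [[-5, 24, 0], [0, 0, 0], 255], [[-9, 40, 0], [0, 0, 0], 255], [[-13, 60, 0], [0, 0, 0], 255], [[-18, 82, 0], [0, 0, 0], 255], [[-22, 104, 0], [0, 0, 0], 255], [[-27, 126, 0], [0, 0, 0], 255], [[-32, 148, 0], [0, 0, 0], 255], [[-37, 170, 0], [0, 0, 0], 255], [[-41, 192, 0], [0, 0, 0], 255], [[-46, 214, 0], [0, 0, 0], 255]])

```text
time_s: 5.62
tool_pos: [546.1, -71.8, 160.4]
orientation: [[-0.982, 0.187, -0.001], [0.187, 0.982, 0.001], [0.001, 0.0, -1.0]]
contact_force: [0.7, 0.1, -4.5]
opening: 0.714
finger_force: 29.7
```

Call:
move_arm(commands=[[[-5, 22, 0], [0, 0, 0], 255], [[-10, 44, 0], [0, 0, 0], 255], [[-15, 64, 0], [0, 0, 0], 255], [[-18, 80, 0], [0, 0, 0], 255], [[-21, 92, 0], [0, 0, 0], 255], [[-23, 100, 0], [0, 0, 0], 255], [[-24, 105, 0], [0, 0, 0], 255], [[-25, 109, 0], [0, 0, 0], 255], [[-25, 109, -5], [0, 0, 0], 255], [[-25, 109, -14], [0, 0, 0], 255], [[-25, 109, -26], [0, 0, 0], 255], [[-25, 109, -38], [0, 0, 0], 255]])

```text
time_s: 6.62
tool_pos: [522.1, 34.4, 121.6]
orientation: [[-0.982, 0.188, -0.0], [0.188, 0.982, -0.0], [0.0, -0.0, -1.0]]
contact_force: [-0.7, 0.0, -4.9]
opening: 0.711
finger_force: 29.7
```

```bash
python3 l.py
```

```text
t 6.62 p [522.1  34.4 121.6] j [-0.161  0.482  1.58  -0.     1.08  -1.542] F [-0.7  0.  -4.9] T [ 0.04 -0.01 -0.02] ff 29.72 op 0.711
[[-0.982  0.188 -0.   ]
 [ 0.188  0.982 -0.   ]
 [ 0.    -0.    -1.   ]]
```

Call:
move_arm(commands=[[[0, 0, -12], [0, 0, 0], 255], [[0, 0, -24], [0, 0, 0], 255], [[0, 0, -36], [0, 0, 0], 255], [[0, 0, -46], [0, 0, 0], 255], [[0, 0, -54], [0, 0, 0], 255], [[0, 0, -60], [0, 0, 0], 255], [[0, 0, -63], [0, 0, 0], 255], [[0, 0, -65], [0, 0, 0], 255], [[0, 0, -65], [0, 0, 0], 255]])

```text
time_s: 7.37
tool_pos: [522.1, 35.0, 57.6]
orientation: [[-0.982, 0.187, 0.0], [0.187, 0.982, -0.0], [-0.0, 0.0, -1.0]]
contact_force: [-0.0, -0.4, -3.7]
opening: 0.711
finger_force: 29.7
```

Call:
move_arm(commands=[[[0, 0, -1], [0, 0, 0], 255], [[0, 0, -2], [0, 0, 0], 255], [[0, 0, -3], [0, 0, 0], 255], [[0, 0, -3], [0, 0, 0], 255]])

```text
time_s: 7.7
tool_pos: [522.1, 35.1, 54.8]
orientation: [[-0.982, 0.187, 0.0], [0.187, 0.982, -0.0], [-0.0, -0.0, -1.0]]
contact_force: [0.2, -0.2, -4.9]
opening: 0.714
finger_force: 29.7
```

Call:
move_arm(commands=[[[0, 0, -1], [0, 0, 0], 255], [[0, 0, -2], [0, 0, 0], 255], [[0, 0, -2], [0, 0, 0], 255]])

```text
time_s: 7.95
tool_pos: [522.1, 35.1, 52.7]
orientation: [[-0.982, 0.187, 0.0], [0.187, 0.982, -0.0], [-0.0, -0.0, -1.0]]
contact_force: [-0.2, -0.0, -3.8]
opening: 0.715
finger_force: 29.7
```

Call:
move_arm(commands=[[[0, 0, -1], [0, 0, 0], 255], [[0, 0, -2], [0, 0, 0], 255], [[0, 0, -2], [0, 0, 0], 255]])

```text
time_s: 8.2
tool_pos: [522.1, 35.1, 52.5]
orientation: [[-0.982, 0.187, 0.001], [0.187, 0.982, -0.001], [-0.001, -0.0, -1.0]]
contact_force: [-7.0, 1.3, 16.0]
opening: 0.711
finger_force: 29.9
```

Call:
move_arm(commands=[[[0, 0, 1.5], [0, 0, 0], 255], [[0, 0, 1.5], [0, 0, 0], 60], [[0, 0, 1.5], [0, 0, 0], 30], [[0, 0, 1.5], [0, 0, 0], 0], [[0, 0, 1.5], [0, 0, 0], 0], [[0, 0, 1.5], [0, 0, 0], 0], [[0, 0, 1.5], [0, 0, 0], 0], [[0, 0, 1.5], [0, 0, 0], 0], [[0, 0, 1.5], [0, 0, 0], 0]])

```text
time_s: 8.95
tool_pos: [522.1, 35.1, 52.2]
orientation: [[-0.982, 0.187, -0.0], [0.187, 0.982, -0.0], [0.0, -0.0, -1.0]]
contact_force: [-0.4, 0.1, -0.6]
opening: 1.0
finger_force: 0.0
```

```bash
python3 l.py
cat > fit.py <<'E'
from h import *
from scipy.optimize import least_squares
from scipy.spatial.transform import Rotation as Ro
D=[json.loads(l) for l in open('log.jsonl')]
J=np.array([d[0] for d in D]);P=np.array([d[1] for d in D])
def fk(q,p):
    h,off,a1,L2,a3,L3,d6=p
    r=lambda ax,a:Ro.from_euler(ax,a)
    w=np.array([0,0,d6]); R6=r('z',q[3])*r('y',q[4])
    v=np.array([a3,0,L3])+R6.apply(w); v=np.array([0,0,L2])+r('y',q[2]).apply(v)
    v=np.array([a1,off,h])+r('y',q[1]).apply(v)
    R=r('z',q[0])*r('y',q[1]+q[2])*R6*r('z',q[5])
    return r('z',q[0]).apply(v),R.as_matrix()
if __name__=='__main__':
    p0=np.array([300,117,0,400,0,400,200.])
    s=least_squares(lambda p:np.r_[np.ravel([fk(q,p)[0] for q in J]-P),(p-p0)*.003],p0)
    np.save('p.npy',s.x);print(np.round(s.x,1),abs(s.fun[:-7]).max());
    print(fk(J[-1],s.x)[1].round(3),np.array(D[-1][2]).round(3))
E
python3 fit.py
```

```text
t 8.95 p [522.1  35.1  52.2] j [-0.159  0.586  1.649 -0.     0.907 -1.542] F [-0.4  0.1 -0.6] T [-0.02  0.02  0.02] ff 0.0 op 1.0
[[-0.982  0.187 -0.   ]
 [ 0.187  0.982 -0.   ]
 [ 0.    -0.    -1.   ]]
[173.5 117.5   0.  537.  103.  350.8 271.3] 0.08161176236194478
[[-0.187 -0.982 -0.   ]
 [-0.982  0.187 -0.   ]
 [ 0.     0.    -1.   ]] [[-0.982  0.187 -0.   ]
 [ 0.187  0.982 -0.   ]
 [ 0.    -0.    -1.   ]]
```

Call:
move_arm(commands=[[[0, 0, 15], [0, 0, 0], 0], [[0, 0, 40], [0, 0, 0], 0], [[0, 0, 75], [0, 0, 0], 0], [[0, 0, 110], [0, 0, 0], 0], [[0, 0, 145], [0, 0, 0], 0], [[0, 0, 170], [0, 0, 0], 0], [[0, 0, 170], [5, -5, 0], 0], [[-10, -10, 170], [10, -10, 0], 0], [[-20, -20, 170], [15, -15, 0], 0], [[-30, -30, 170], [20, -20, 0], 0], [[-30, -30, 170], [20, -20, 0], 0]])

```text
time_s: 9.87
tool_pos: [489.7, 3.1, 221.4]
orientation: [[-0.933, 0.12, 0.338], [0.24, 0.91, 0.338], [-0.267, 0.396, -0.878]]
contact_force: [0.3, -1.2, -0.2]
opening: 0.999
finger_force: 0.0
```

```bash
python3 l.py; python3 fit.py
python3 - <<'E'
from h import *
d=grab('top','c.png');P=cloud(d);Z=P[...,2]
hsv=cv2.cvtColor(d['image'],cv2.COLOR_RGB2HSV)
m=(abs(P[...,0]-522)<60)&(abs(P[...,1]-35)<60)&(Z>66)&(Z<84)
v,u=np.nonzero(m);p=onplane(d,np.c_[u,v],75)[:,:2].astype(np.float32);print(cv2.minEnclosingCircle(p),len(p))
E
```

```text
t 9.87 p [489.7   3.1 221.4] j [-0.461  0.225  1.748  0.544  1.066 -2.083] F [ 0.3 -1.2 -0.2] T [-0.16  0.16 -0.03] ff 0.0 op 0.999
[[-0.933  0.12   0.338]
 [ 0.24   0.91   0.338]
 [-0.267  0.396 -0.878]]
[130.1 117.5  -0.  537.1 103.  350.8 228.1] 0.0031231896385861546
[[-0.12  -0.933  0.338]
 [-0.91   0.24   0.338]
 [-0.396 -0.267 -0.878]] [[-0.933  0.12   0.338]
 [ 0.24   0.91   0.338]
 [-0.267  0.396 -0.878]]
((523.5645141601562, 33.22536849975586), 31.996042251586914) 169
```

View pics/c.png

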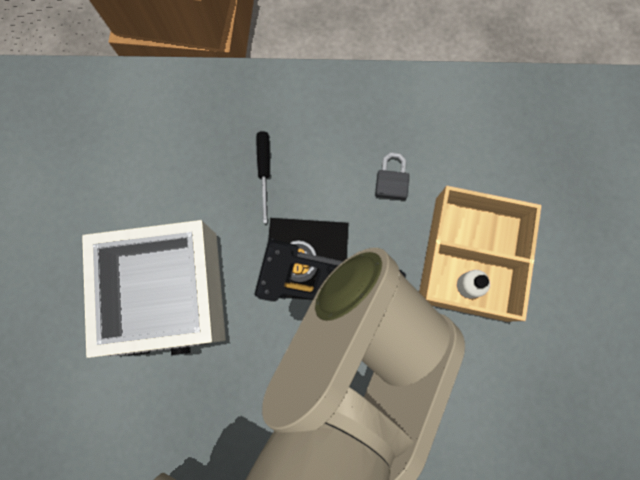

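The top view shows the full cup standing on the mat at (302,250), still holding its barrels, with the gripper tilted above it. The kinematic fit is exact, so I can plan the side grasp and the pour with IK.

```bash
cat > ik.py <<'E'
from fit import *
p=np.load('p.npy');LO=np.array([-3.11,-.89,.22,-1.42,.17,-2.88])+.04;HI=np.array([3.11,2.33,2.48,4.56,2.85,2.88])-.04
Z90=Ro.from_euler('z',90,degrees=True).as_matrix()
def fkt(q):
    x,R=fk(q,p);return x,R@Z90
def ik(x,R,seed):
    f=lambda q:(lambda a:np.r_[(a[0]-x)/100,(a[1]-R).ravel()])(fkt(q))
    s=least_squares(f,np.clip(seed,LO+.01,HI-.01),bounds=(LO,HI));return s.x,s.cost
def tool(az,dip,roll=0,flip=0):
    "tool R: z at azimuth az dipping; y horizontal; then roll about tool z (deg)"
    a,d=np.radians([az,dip]);z=np.array([np.cos(a)*np.cos(d),np.sin(a)*np.cos(d),-np.sin(d)])
    y=np.array([-np.sin(a),np.cos(a),0.]);x=np.cross(y,z)
    return np.c_[x,y,z]@Ro.from_euler('z',roll+180*flip,degrees=True).as_matrix()
E
cat > plan.py <<'E'
from ik import *
q0=J[-1]; cup=np.array([522.5,34.5])
for az in(0,15,30,45,60):
  for flip in(0,1):
    R=tool(az,15,0,flip);g=np.r_[cup,3+40];x=g-3*R[:,2]
    b=min((ik(x,R,s) for s in [q0,np.r_[q0[:3],1.6,1.,0],np.r_[q0[:3],1.6,1.,-2.],np.r_[q0[:3],2.5,.6,1.]]),key=lambda a:a[1])
    if b[1]>1e-5: print(az,flip,'-');continue
    q=b[0];print('grasp',az,flip,q.round(2),'wrist',(x-R[:,2]*p[6]).round(0))
    u0=R.T@[0,0,1]
    for baz in(0,45,90):
      for dip in(15,30,45,60):
        best=None
        for roll in range(-180,181,15):
          S=tool(baz,dip,roll,flip);u=S@u0
          tilt=np.degrees(np.arccos(u[2]))
          if not 118<tilt<140: continue
          c=np.array([[sx*37.5,sy*93.5,-45-k] for sx in(-1,1) for sy in(-1,1) for k in(0,110)])@S.T
          f=np.array([[sx*10,sy*62,22] for sx in(-1,1) for sy in(-1,1)])@S.T
          zg=max(112+20-c[:,2].min(),112-f[:,2].min()-40,150); low=zg+32*u[2]-32*np.sqrt(1-u[2]**2)
          zg+=max(0,118-low); low=max(low,118)
          m=np.array([467,279.])-u[:2]*32   # mouth centre over tank
          X=np.r_[m,zg]-3*S[:,2]
          qq,cst=min((ik(X,S,s) for s in(q,np.r_[q[:5],0],np.r_[q[:5],-2])),key=lambda a:a[1])
          if cst<1e-5 and (best is None or low<best[0]): best=(low,roll,tilt,zg,qq.round(2))
        if best: print('   pour az',baz,'dip',dip,'roll',best[1],'tilt %.0f zg %.0f low %.0f'%(best[2],best[3],best[0]),best[4])
E
time timeout 550 python3 plan.py
```

```text
grasp 0 0 [-0.29  0.99  2.35  2.87  1.5   1.51] wrist [299.  34. 103.]
   pour az 0 dip 15 roll -150 tilt 138 zg 197 low 152 [ 0.47  0.48  2.09  3.79  0.82 -1.39]
   pour az 0 dip 30 roll -180 tilt 135 zg 163 low 118 [ 0.47  0.45  1.98  4.12  0.49 -2.24]
   pour az 45 dip 15 roll -150 tilt 138 zg 197 low 152 [ 0.01  0.46  2.14  2.17  0.96 -0.59]
   pour az 45 dip 30 roll -180 tilt 135 zg 163 low 118 [ 0.1   0.43  2.06  1.96  0.63 -0.86]
   pour az 45 dip 45 roll -180 tilt 120 zg 162 low 118 [ 0.17  0.37  1.9   1.18  0.46 -0.04]
   pour az 90 dip 15 roll -150 tilt 138 zg 197 low 152 [-0.1   0.59  1.77  1.32  1.45 -0.26]
   pour az 90 dip 30 roll -180 tilt 135 zg 163 low 118 [-0.03  0.54  1.78  1.15  1.25 -0.68]
   pour az 90 dip 45 roll -180 tilt 120 zg 162 low 118 [ 0.05  0.47  1.7   0.9   1.12 -0.42]
grasp 0 1 [-0.29  0.99  2.35  2.87  1.5  -1.63] wrist [299.  34. 103.]
   pour az 0 dip 15 roll -150 tilt 138 zg 197 low 152 [0.47 0.48 2.09 3.79 0.82 1.75]
   pour az 0 dip 30 roll -180 tilt 135 zg 163 low 118 [0.47 0.45 1.98 4.12 0.49 0.9 ]
   pour az 0 dip 45 roll -180 tilt 120 zg 16
[... 7034 characters left out ...]
   1.85 -1.1   0.33 -0.18]
   pour az 45 dip 15 roll -150 tilt 138 zg 197 low 152 [0.01 0.46 2.14 2.17 0.96 2.55]
   pour az 45 dip 30 roll -180 tilt 135 zg 163 low 118 [0.1  0.43 2.06 1.96 0.63 2.28]
   pour az 45 dip 45 roll 165 tilt 118 zg 161 low 118 [0.19 0.37 1.91 1.2  0.44 2.84]
   pour az 90 dip 15 roll 150 tilt 138 zg 197 low 152 [-0.1   0.56  1.85  1.32  1.45  1.78]
   pour az 90 dip 30 roll -180 tilt 135 zg 163 low 118 [-0.03  0.54  1.78  1.15  1.25  2.46]
   pour az 90 dip 45 roll -180 tilt 120 zg 162 low 118 [0.05 0.47 1.7  0.9  1.12 2.72]plan.py:15: RuntimeWarning: invalid value encountered in arccos
  tilt=np.degrees(np.arccos(u[2]))

real	0m20.867s
user	0m21.253s
sys	0m0.072s
```

```bash
cat > path.py <<'E'
from ik import *
def rows(wps,q,n):
    """wps: list of (x,R); emits rows relative to first pose, n per segment; checks IK"""
    x0,R0=wps[0];out=[]
    for (a,A),(b,B),k in zip(wps[:-1],wps[1:],n):
        rv=Ro.from_matrix(B@A.T).as_rotvec()
        for i in range(1,k+1):
            f=i/k;x=a+(b-a)*f;R=Ro.from_rotvec(rv*f).as_matrix()@A
            qn,c=ik(x,R,q);out.append((x,R));print(qn.round(2),'step %.2f cost %.1e'%(abs(qn-q).max(),c),'rot/row %.1f'%np.degrees(np.linalg.norm(rv)/k),np.round(x-x0,0).tolist(),np.degrees(Ro.from_matrix(R@R0.T).as_rotvec()).round(1).tolist());q=qn
    return q
E
cat > p1.py <<'E'
from path import *
s=state();x=s['tool_pos'];R=np.array(s['orientation'])
a=lambda t:np.array([np.cos(np.radians(t)),np.sin(np.radians(t)),0])
cup=np.array([522.5,34.5,0]);T=tool(40,15,0,1)
for d in(61,):
    A=tool(45,d); M=A.T@R; print('cur roll rel flip1',np.degrees(np.arctan2(M[1,0],M[0,0]))-180)
pre=cup+[0,0,160]-70*a(40)
w=[(x,R),(x+[-20,-20,10],tool(43,45,-60-0,1)),(pre,T)]
q=rows(w,s['joint_pos'],[6,9])
E
python3 p1.py
```

```text
cur roll rel flip1 -123.91802987442608
[-0.49  0.22  1.76  0.6   1.09 -1.95] step 0.12 cost 9.0e-31 rot/row 11.2 [-3.0, -3.0, 2.0] [6.3, 2.6, -8.9]
[-0.53  0.22  1.78  0.66  1.11 -1.83] step 0.12 cost 5.0e-31 rot/row 11.2 [-7.0, -7.0, 3.0] [12.7, 5.3, -17.8]
[-0.57  0.22  1.8   0.72  1.12 -1.71] step 0.12 cost 6.7e-31 rot/row 11.2 [-10.0, -10.0, 5.0] [19.0, 7.9, -26.7]
[-0.6   0.21  1.83  0.78  1.12 -1.59] step 0.12 cost 4.5e-31 rot/row 11.2 [-13.0, -13.0, 7.0] [25.4, 10.6, -35.6]
[-0.63  0.2   1.87  0.84  1.12 -1.46] step 0.12 cost 2.4e-30 rot/row 11.2 [-17.0, -17.0, 8.0] [31.7, 13.2, -44.5]
[-0.66  0.19  1.9   0.9   1.11 -1.34] step 0.12 cost 9.1e-19 rot/row 11.2 [-20.0, -20.0, 10.0] [38.1, 15.8, -53.4]
[-0.69  0.22  1.93  0.96  1.13 -1.31] step 0.07 cost 1.0e-27 rot/row 7.5 [-20.0, -19.0, 2.0] [43.9, 19.2, -56.9]
[-0.71  0.26  1.96  1.03  1.15 -1.28] step 0.07 cost 4.3e-27 rot/row 7.5 [-20.0, -19.0, -6.0] [49.8, 22.6, -60.3]
[-0.74  0.29  1.99  1.1   1.17 -1.26] step 0.07 cost 1.6e-26 rot/row 7.5 [-21.0, -18.0, -14.0] [55.7, 26.1, -63.6]
[-0.76  0.33  2.02  1.17  1.19 -1.24] step 0.07 cost 8.0e-26 rot/row 7.5 [-21.0, -17.0, -22.0] [61.7, 29.6, -66.9]
[-0.77  0.37  2.06  1.24  1.21 -1.23] step 0.07 cost 4.7e-25 rot/row 7.5 [-21.0, -17.0, -30.0] [67.7, 33.1, -70.1]
[-0.79  0.41  2.1   1.31  1.23 -1.22] step 0.07 cost 3.4e-24 rot/row 7.5 [-21.0, -16.0, -38.0] [73.7, 36.7, -73.1]
[-0.81  0.46  2.14  1.38  1.26 -1.21] step 0.07 cost 3.0e-23 rot/row 7.5 [-21.0, -15.0, -46.0] [79.7, 40.3, -76.1]
[-0.82  0.51  2.18  1.45  1.28 -1.2 ] step 0.07 cost 3.2e-22 rot/row 7.5 [-22.0, -15.0, -54.0] [85.8, 43.9, -79.0]
[-0.83  0.57  2.22  1.52  1.31 -1.2 ] step 0.07 cost 4.7e-21 rot/row 7.5 [-22.0, -14.0, -62.0] [91.9, 47.6, -81.8]
```

Call:
move_arm(commands=[[[-20, -20, 10], [38.1, 15.8, -53.4], 0], [[-20, -20, 10], [38.1, 15.8, -53.4], 0], [[-20, -20, 10], [38.1, 15.8, -53.4], 0], [[-20, -20, 10], [38.1, 15.8, -53.4], 0], [[-20, -20, 10], [38.1, 15.8, -53.4], 0], [[-20, -20, 10], [38.1, 15.8, -53.4], 0], [[-20, -20, 10], [38.1, 15.8, -53.4], 0], [[-20, -20, 10], [38.1, 15.8, -53.4], 0], [[-20, -20, 10], [38.1, 15.8, -53.4], 0], [[-20, -20, 10], [38.1, 15.8, -53.4], 0], [[-20, -20, 10], [38.1, 15.8, -53.4], 0], [[-20, -20, 10], [38.1, 15.8, -53.4], 0]])

```text
time_s: 10.92
tool_pos: [472.4, -14.5, 232.3]
orientation: [[-0.338, 0.787, 0.517], [0.874, 0.059, 0.482], [0.349, 0.615, -0.707]]
contact_force: [0.2, 0.6, 0.2]
opening: 1.001
finger_force: 0.0
```

```bash
sed -i "s/^w=.*/w=[(x,R),(pre,T)]/;s/\[6,9\]/[9]/" p1.py; python3 p1.py|tail -2;python3 fit.py|head -1
```

```text
[-0.82  0.51  2.17  1.45  1.28 -1.2 ] step 0.07 cost 3.5e-22 rot/row 7.6 [-3.0, 4.0, -64.0] [51.3, 13.1, -29.6]
[-0.83  0.57  2.22  1.52  1.31 -1.2 ] step 0.07 cost 5.1e-21 rot/row 7.6 [-4.0, 4.0, -72.0] [57.7, 14.7, -33.3]
[130.1 117.5  -0.  537.1 103.  350.8 228.1] 0.0031231896385861546
```

Call:
move_arm(commands=[[[-4, 4, -72], [57.7, 14.7, -33.3], 0], [[-4, 4, -72], [57.7, 14.7, -33.3], 0], [[-4, 4, -72], [57.7, 14.7, -33.3], 0], [[-4, 4, -72], [57.7, 14.7, -33.3], 0], [[-4, 4, -72], [57.7, 14.7, -33.3], 0], [[-4, 4, -72], [57.7, 14.7, -33.3], 0], [[-4, 4, -72], [57.7, 14.7, -33.3], 0], [[-4, 4, -72], [57.7, 14.7, -33.3], 0], [[-4, 4, -72], [57.7, 14.7, -33.3], 0], [[-4, 4, -72], [57.7, 14.7, -33.3], 0], [[-4, 4, -72], [57.7, 14.7, -33.3], 0], [[-4, 4, -72], [57.7, 14.7, -33.3], 0]])

```text
time_s: 11.92
tool_pos: [468.3, -10.8, 159.9]
orientation: [[0.199, 0.643, 0.74], [0.168, -0.766, 0.62], [0.965, 0.001, -0.261]]
contact_force: [0.3, 0.1, 0.3]
opening: 1.002
finger_force: 0.0
```

```bash
cat > p2.py <<'E'
from path import *
s=log();x=s['tool_pos'];R=np.array(s['orientation'])
cup=np.array([522.5,34.5,0]);T=tool(40,15,0,1)
d=grab('side','d.png');C=cloud(d)
b=cup+[0,0,43]-3*T[:,2]
w=[(x,R),(b-27*T[:,2]+[0,0,62],T),(b,T)]
rows(w,s['joint_pos'],[2,6])
E
python3 p2.py
```

```text
t 11.92 p [468.3 -10.8 159.9] j [-0.827  0.564  2.216  1.518  1.309 -1.197] F [0.3 0.1 0.3] T [-0.34  0.42  0.03] ff 0.0 op 1.002
[[ 0.199  0.643  0.74 ]
 [ 0.168 -0.766  0.62 ]
 [ 0.965  0.001 -0.261]]
[-0.76  0.64  2.21  1.6   1.29 -1.26] step 0.08 cost 1.2e-30 rot/row 0.1 [16.0, 13.0, -24.0] [0.0, -0.0, 0.0]
[-0.7   0.71  2.19  1.67  1.28 -1.32] step 0.08 cost 2.0e-30 rot/row 0.1 [32.0, 27.0, -47.0] [0.1, -0.1, 0.0]
[-0.69  0.75  2.19  1.7   1.28 -1.35] step 0.03 cost 4.5e-20 rot/row 0.0 [35.0, 29.0, -59.0] [0.1, -0.1, 0.0]
[-0.67  0.78  2.18  1.72  1.28 -1.39] step 0.03 cost 5.7e-20 rot/row 0.0 [39.0, 32.0, -70.0] [0.1, -0.1, 0.0]
[-0.66  0.81  2.18  1.74  1.28 -1.41] step 0.03 cost 6.4e-20 rot/row 0.0 [42.0, 35.0, -82.0] [0.1, -0.1, 0.0]
[-0.65  0.84  2.17  1.76  1.28 -1.44] step 0.03 cost 6.7e-20 rot/row 0.0 [45.0, 38.0, -93.0] [0.1, -0.1, 0.0]
[-0.64  0.88  2.16  1.78  1.29 -1.47] step 0.03 cost 6.5e-20 rot/row 0.0 [49.0, 41.0, -105.0] [0.1, -0.1, 0.0]
[-0.63  0.91  2.15  1.8   1.29 -1.49] step 0.03 cost 5.9e-20 rot/row 0.0 [52.0, 43.0, -116.0] [0.1, -0.1, 0.0]
```

View pics/d.png

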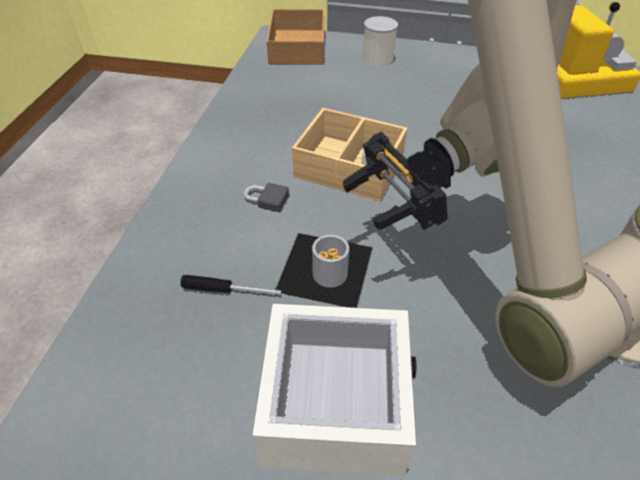

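The side view shows the cup upright on the mat at (331,262) with its barrels visible, and the open fingers behind and above it, tool nearly horizontal. I'll descend around it.

Call:
move_arm(commands=[[[16, 13, -24], [0, 0, 0], 0], [[32, 27, -47], [0, 0, 0], 0], [[35, 29, -59], [0, 0, 0], 0], [[39, 32, -70], [0, 0, 0], 0], [[42, 35, -82], [0, 0, 0], 0], [[45, 38, -93], [0, 0, 0], 0], [[49, 41, -105], [0, 0, 0], 0], [[51, 42, -112], [0, 0, 0], 0], [[52, 43, -116], [0, 0, 0], 0], [[52, 43, -116], [0, 0, 0], 0], [[52, 43, -116], [0, 0, 0], 0]], squeeze=15)

```text
time_s: 12.88
tool_pos: [520.1, 32.1, 44.6]
orientation: [[0.2, 0.641, 0.741], [0.166, -0.768, 0.619], [0.966, -0.001, -0.259]]
contact_force: [0.2, -0.0, -0.4]
opening: 1.002
finger_force: 0.0
```

Call:
move_arm(commands=[[[0, 0, 0], [0, 0, 0], 40], [[0, 0, 0], [0, 0, 0], 80], [[0, 0, 0], [0, 0, 0], 120], [[0, 0, 0], [0, 0, 0], 160], [[0, 0, 0], [0, 0, 0], 200], [[0, 0, 0], [0, 0, 0], 255], [[0, 0, 0], [0, 0, 0], 255], [[0, 0, 0], [0, 0, 0], 255]])

```text
time_s: 13.55
tool_pos: [520.2, 31.7, 44.5]
orientation: [[0.199, 0.64, 0.742], [0.165, -0.769, 0.618], [0.966, -0.001, -0.259]]
contact_force: [-1.3, -3.9, 4.2]
opening: 0.733
finger_force: 15.0
```

```bash
python3 l.py
```

```text
t 13.55 p [520.2  31.7  44.5] j [-0.627  0.906  2.155  1.799  1.29  -1.489] F [-1.3 -3.9  4.2] T [-0.1  -0.17 -0.42] ff 15.02 op 0.733
[[ 0.199  0.64   0.742]
 [ 0.165 -0.769  0.618]
 [ 0.966 -0.001 -0.259]]
```

Call:
move_arm(commands=[[[0, 0, 0], [0, 0, 0], 255], [[0, 0, 0], [0, 0, 0], 255], [[0, 0, 2], [0, 0, 0], 255], [[0, 0, 6], [0, 0, 0], 255], [[0, 0, 12], [0, 0, 0], 255], [[0, 0, 20], [0, 0, 0], 255], [[0, 0, 30], [0, 0, 0], 255], [[0, 0, 43], [0, 0, 0], 255], [[0, 0, 58], [0, 0, 0], 255], [[0, 0, 73], [0, 0, 0], 255], [[0, 0, 88], [0, 0, 0], 255], [[0, 0, 103], [0, 0, 0], 255]], squeeze=40)

```text
time_s: 14.55
tool_pos: [519.5, 32.5, 148.3]
orientation: [[0.201, 0.64, 0.741], [0.166, -0.768, 0.619], [0.965, -0.002, -0.26]]
contact_force: [0.7, 0.3, -4.3]
opening: 0.726
finger_force: 40.0
```

Call:
move_arm(commands=[[[0, 0, 15], [0, 0, 0], 255], [[0, 0, 29], [0, 0, 0], 255], [[0, 0, 40], [0, 0, 0], 255], [[0, 0, 48], [0, 0, 0], 255], [[0, 0, 53], [0, 0, 0], 255], [[0, 0, 55], [0, 0, 0], 255]])

```text
time_s: 15.05
tool_pos: [519.6, 32.5, 203.1]
orientation: [[0.2, 0.641, 0.741], [0.166, -0.768, 0.619], [0.966, -0.0, -0.26]]
contact_force: [-0.8, 0.3, -4.0]
opening: 0.723
finger_force: 40.0
```

```bash
cat > p3.py <<'E'
from path import *
s=log();x=s['tool_pos'];R=np.array(s['orientation']);q=s['joint_pos']
u0=tool(40,15,0,1).T@[0,0,1];tank=np.array([467.5,279.5])
def pose(dip,roll,zg,az=40,off=30):
    S=tool(az,dip,roll,1);u=S@u0
    c=np.array([[sx*37.5,sy*93.5,-45-k] for sx in(-1,1) for sy in(-1,1) for k in(0,110)])@S.T
    print('dip',dip,'roll',roll,'tilt %.0f'%np.degrees(np.arccos(min(1,u[2]))),'body low %.0f'%(zg+c[:,2].min()),'mouth dir',u.round(2),'lip %.0f'%(zg+30*u[2]-32*np.sqrt(max(0,1-u[2]**2))))
    return S,u,zg
fin=pose(30,155,200)
ctr=tank-30*fin[1][:2];print('ctr',ctr)
def P(dip,roll,zg):
    S,u,z=pose(dip,roll,zg);return (np.r_[ctr,zg]-3*S[:,2],S)
w=[(x,R),P(15,0,200),P(22,40,200),P(30,80,200),P(30,115,200),P(30,155,200)]
rows(w,q,[4,3,3,3,3])
E
python3 p3.py
```

```text
t 15.05 p [519.6  32.5 203.1] j [-0.626  0.46   2.093  1.628  1.215 -0.959] F [-0.8  0.3 -4. ] T [-0.69  0.92  0.01] ff 40.01 op 0.723
[[ 0.2    0.641  0.741]
 [ 0.166 -0.768  0.619]
 [ 0.966 -0.    -0.26 ]]
dip 30 roll 155 tilt 129 body low 159 mouth dir [-0.24 -0.74 -0.63] lip 156
ctr [474.83843228 301.64439424]
dip 15 roll 0 tilt 0 body low 175 mouth dir [-0. -0.  1.] lip 230
dip 22 roll 40 tilt 38 body low 134 mouth dir [ 0.43 -0.45  0.78] lip 204
dip 30 roll 80 tilt 74 body low 137 mouth dir [ 0.5  -0.82  0.27] lip 177
dip 30 roll 115 tilt 103 body low 135 mouth dir [ 0.23 -0.95 -0.22] lip 162
dip 30 roll 155 tilt 129 body low 159 mouth dir [-0.24 -0.74 -0.63] lip 156
[-0.47  0.44  2.16  1.78  1.14 -1.03] step 0.15 cost 2.8e-30 rot/row 0.0 [-12.0, 67.0, -1.0] [0.0, -0.0, 0.0]
[-0.29  0.43  2.2   1.97  1.06 -1.09] step 0.19 cost 1.8e-30 rot/row 0.0 [-23.0, 134.0, -1.0] [0.0, -0.0, 0.1]
[-0.08  0.44  2.2   2.18  0.98 -1.15] step 0.21 cost 2.1e-29 rot/row 0.0 [-35.0, 200.0, -2.0] [0.0, -0.0, 0.1]
[ 0.13  0.45  2.16  2.4   0.88 -1.21] step 0.22 cost 2.6e-27 rot/row 0.0 [-47.0, 267.0
[... 653 characters left out ...]
13.6 [-47.0, 268.0, -2.0] [48.8, 57.0, -30.6]
[0.17 0.33 2.04 1.97 0.5  0.87] step 0.20 cost 2.3e-30 rot/row 11.7 [-47.0, 268.0, -2.0] [57.6, 63.3, -35.1]
[0.17 0.33 2.04 1.97 0.5  1.07] step 0.20 cost 1.0e-30 rot/row 11.7 [-47.0, 268.0, -2.0] [66.5, 69.5, -39.5]
[0.17 0.33 2.04 1.97 0.5  1.28] step 0.20 cost 7.6e-30 rot/row 11.7 [-47.0, 268.0, -2.0] [75.5, 75.6, -44.0]
[0.17 0.33 2.04 1.97 0.5  1.51] step 0.23 cost 6.4e-28 rot/row 13.3 [-47.0, 268.0, -2.0] [85.8, 82.4, -49.1]
[0.17 0.33 2.04 1.97 0.5  1.74] step 0.23 cost 1.1e-25 rot/row 13.3 [-47.0, 268.0, -2.0] [96.3, 89.0, -54.3]
[0.17 0.33 2.04 1.97 0.5  1.98] step 0.23 cost 5.1e-23 rot/row 13.3 [-47.0, 268.0, -2.0] [107.0, 95.4, -59.4]
```

Call:
move_arm(commands=[[[-1, 4, 0], [0, 0, 0], 255], [[-2, 12, 0], [0, 0, 0], 255], [[-4, 24, 0], [0, 0, 0], 255], [[-7, 40, 0], [0, 0, 0], 255], [[-10, 60, 0], [0, 0, 0], 255], [[-14, 82, 0], [0, 0, 0], 255], [[-18, 104, 0], [0, 0, 0], 255], [[-22, 126, 0], [0, 0, 0], 255], [[-25, 148, 0], [0, 0, 0], 255], [[-29, 170, 0], [0, 0, 0], 255], [[-33, 192, 0], [0, 0, 0], 255], [[-37, 214, 0], [0, 0, 0], 255]])

```text
time_s: 16.05
tool_pos: [481.9, 247.5, 201.2]
orientation: [[0.203, 0.64, 0.741], [0.165, -0.768, 0.618], [0.965, -0.003, -0.262]]
contact_force: [1.7, 0.5, -3.4]
opening: 0.722
finger_force: 40.0
```

Call:
move_arm(commands=[[[-3, 19, 0], [0, 0, 0], 255], [[-6, 35, 0], [0, 0, 0], 255], [[-8, 47, 0], [0, 0, 0], 255], [[-9, 55, 0], [0, 0, 0], 255], [[-10, 59, 0], [0, 0, 0], 255], [[-10, 61, 0], [0, 0, 0], 255], [[-10, 61, 0], [0, 0, 0], 255]])

```text
time_s: 16.63
tool_pos: [472.6, 307.3, 201.7]
orientation: [[0.202, 0.64, 0.741], [0.166, -0.768, 0.619], [0.965, -0.002, -0.261]]
contact_force: [-0.8, 0.1, -4.7]
opening: 0.724
finger_force: 40.0
```

```bash
cat > p4.py <<'E'
from p3 import *
print('-----')
ctr=s['tool_pos'][:2]+3*R[:2,2]
w=[(x,R),P(22,40,200),P(30,80,200)]
rows(w,q,[6,6])
print('next'); w=[w[-1],P(30,115,200),P(30,155,200)]; rows(w,q+[0,0,0,0,0,1.6],[8,9])
d=grab('top','e.png')
E
sed -i 's/^def P(/def P(/' p3.py
python3 - <<'E'
s=open('p3.py').read();i=s.index('w=[(x,R),P(15');open('p3.py','w').write(s[:i])
s=open('p4.py').read()
s=s.replace("ctr=s['tool","import p3;p3.ctr=s['tool");open('p4.py','w').write(s)
E
python3 p4.py | sed -n '/-----/,$p'
```

```text
-----
dip 22 roll 40 tilt 38 body low 134 mouth dir [ 0.43 -0.45  0.78] lip 204
dip 30 roll 80 tilt 74 body low 137 mouth dir [ 0.5  -0.82  0.27] lip 177
[ 0.16  0.44  2.14  2.42  0.83 -1.08] step 0.13 cost 7.5e-29 rot/row 6.7 [0.0, 0.0, -0.0] [4.1, 4.9, -2.1]
[ 0.16  0.42  2.14  2.41  0.79 -0.94] step 0.14 cost 2.5e-28 rot/row 6.7 [0.0, 0.0, -0.0] [8.3, 9.8, -4.2]
[ 0.17  0.41  2.13  2.39  0.76 -0.8 ] step 0.14 cost 8.0e-28 rot/row 6.7 [0.0, 0.0, -0.0] [12.4, 14.7, -6.3]
[ 0.17  0.4   2.12  2.36  0.72 -0.66] step 0.15 cost 3.7e-27 rot/row 6.7 [0.0, 0.0, -0.0] [16.5, 19.6, -8.4]
[ 0.17  0.4   2.11  2.32  0.7  -0.51] step 0.15 cost 2.5e-26 rot/row 6.7 [0.0, 0.0, -0.0] [20.6, 24.5, -10.5]
[ 0.17  0.39  2.1   2.28  0.67 -0.35] step 0.16 cost 9.2e-26 rot/row 6.7 [0.0, 0.0, -1.0] [24.8, 29.3, -12.6]
[ 0.17  0.38  2.09  2.26  0.63 -0.21] step 0.14 cost 8.5e-25 rot/row 6.8 [0.0, 0.0, -1.0] [28.8, 34.0, -15.5]
[ 0.18  0.37  2.08  2.23  0.59 -0.05] step 0.15 cost 8.2e-24 rot/row 6.8 [0.0, 0.0, -0.0] [32.8, 38.6, -18.5]
[0.18 0.36 2.07 2.19 0.56 0.11] step 0.16 cost 8.0e-23 rot/row 6.8 [0.0, 0
[... 1538 characters left out ...]
 0.48 1.51] step 0.08 cost 7.8e-25 rot/row 4.4 [0.0, 0.0, 0.0] [32.1, 26.9, -24.2]
[0.19 0.33 2.03 1.98 0.48 1.58] step 0.08 cost 2.2e-24 rot/row 4.4 [0.0, 0.0, 0.0] [35.0, 29.4, -26.4]
[0.19 0.33 2.03 1.98 0.48 1.66] step 0.08 cost 5.9e-24 rot/row 4.4 [0.0, 0.0, 0.0] [38.0, 31.9, -28.6]
[0.19 0.33 2.03 1.98 0.48 1.74] step 0.08 cost 1.8e-23 rot/row 4.4 [0.0, 0.0, 0.0] [40.9, 34.3, -30.8]
[0.19 0.33 2.03 1.98 0.48 1.82] step 0.08 cost 6.1e-23 rot/row 4.4 [0.0, 0.0, 0.0] [43.9, 36.8, -33.1]
[0.19 0.33 2.03 1.98 0.48 1.89] step 0.08 cost 2.2e-22 rot/row 4.4 [0.0, 0.0, 0.0] [46.8, 39.3, -35.3]
[0.19 0.33 2.03 1.98 0.48 1.97] step 0.08 cost 8.9e-22 rot/row 4.4 [0.0, 0.0, 0.0] [49.8, 41.8, -37.5]
```

View pics/e.png

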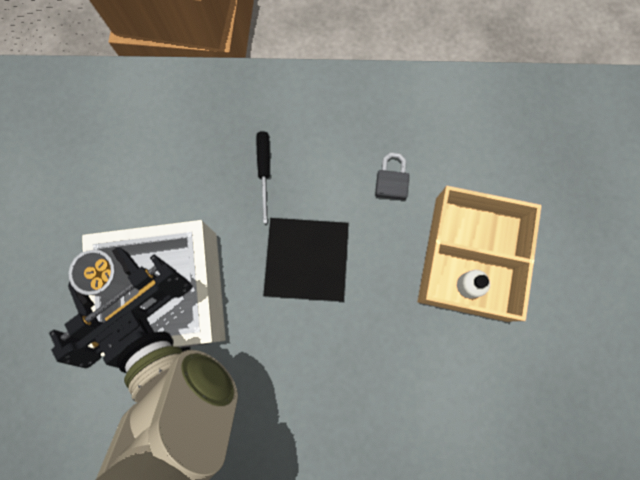

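The cup is over the tank, still full: its rim shows at (93,272) because of height parallax. Now I'll tip it.

Call:
move_arm(commands=[[[0, 0, 0], [4.1, 4.9, -2.1], 255], [[0, 0, 0], [8.3, 9.8, -4.2], 255], [[0, 0, 0], [12.4, 14.7, -6.3], 255], [[0, 0, 0], [16.5, 19.6, -8.4], 255], [[0, 0, 0], [20.6, 24.5, -10.5], 255], [[0, 0, 0], [24.8, 29.3, -12.6], 255], [[0, 0, 0], [28.8, 34.0, -15.5], 255], [[0, 0, 0], [32.8, 38.6, -18.5], 255], [[0, 0, 0], [36.8, 43.2, -21.5], 255], [[0, 0, 0], [40.8, 47.8, -24.5], 255], [[0, 0, 0], [44.8, 52.4, -27.6], 255], [[0, 0, 0], [48.8, 57.0, -30.6], 255]])

```text
time_s: 17.68
tool_pos: [473.0, 306.4, 202.0]
orientation: [[0.698, -0.265, 0.665], [-0.699, -0.451, 0.555], [0.152, -0.852, -0.5]]
contact_force: [-0.2, 0.9, -4.5]
opening: 0.72
finger_force: 40.0
```

Call:
move_arm(commands=[[[0, 0, 0], [2.9, 2.4, -2.2], 255], [[0, 0, 0], [5.8, 4.9, -4.4], 255], [[0, 0, 0], [8.7, 7.3, -6.6], 255], [[0, 0, 0], [11.6, 9.7, -8.8], 255], [[0, 0, 0], [14.5, 12.2, -10.9], 255], [[0, 0, 0], [17.4, 14.6, -13.1], 255], [[0, 0, 0], [20.3, 17.0, -15.3], 255], [[0, 0, 0], [21.8, 18.2, -16.4], 255], [[0, 0, 0], [23.2, 19.5, -17.5], 255], [[0, 0, 0], [24.7, 20.7, -18.6], 255], [[0, 0, 0], [26.2, 22.0, -19.7], 255], [[0, 0, 0], [27.6, 23.2, -20.8], 255]])

```text
time_s: 18.68
tool_pos: [473.1, 306.4, 201.9]
orientation: [[0.348, -0.662, 0.664], [-0.823, 0.124, 0.555], [-0.45, -0.739, -0.501]]
contact_force: [-0.5, -0.4, -4.0]
opening: 0.725
finger_force: 40.0
```

Call:
move_arm(commands=[[[0, 0, 0], [1.5, 1.2, -1.1], 255], [[0, 0, 0], [2.9, 2.5, -2.2], 255], [[0, 0, 0], [4.4, 3.7, -3.3], 255], [[0, 0, 0], [5.9, 5.0, -4.4], 255], [[0, 0, 0], [8.8, 7.4, -6.7], 255], [[0, 0, 0], [11.8, 9.9, -8.9], 255], [[0, 0, 0], [14.7, 12.4, -11.1], 255], [[0, 0, 0], [17.6, 14.8, -13.3], 255], [[0, 0, 0], [20.6, 17.3, -15.5], 255], [[0, 0, 0], [22.0, 18.5, -16.6], 255], [[0, 0, 0], [22.0, 18.5, -16.6], 255], [[0, 0, 0], [22.0, 18.5, -16.6], 255]])

```text
time_s: 19.68
tool_pos: [473.3, 306.7, 202.5]
orientation: [[-0.068, -0.745, 0.664], [-0.622, 0.552, 0.555], [-0.78, -0.375, -0.501]]
contact_force: [-0.3, 0.3, -1.5]
opening: 0.722
finger_force: 40.0
```

Run:
```python
from h import *
s=log()
d=grab('side','f.png')
cv2.imwrite('pics/f.png',cv2.resize(d['image'][200:480,180:460,::-1],None,fx=2,fy=2))
```

```text
t 19.68 p [473.3 306.7 202.5] j [0.186 0.332 2.026 1.976 0.479 1.97 ] F [-0.3  0.3 -1.5] T [-0.34  0.58 -0.03] ff 40.03 op 0.722
[[-0.068 -0.745  0.664]
 [-0.622  0.552  0.555]
 [-0.78  -0.375 -0.501]]
```

View pics/f.png

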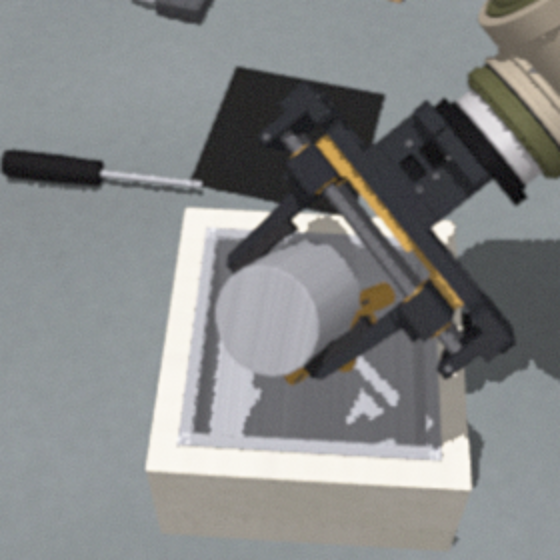

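Call:
move_arm(commands=[[[0, 0, 0], [0, 0, 0], 255], [[0, 0, 0], [0, 0, 0], 255], [[0, 0, 5], [-49.8, -41.8, 37.5], 255], [[0, 0, 5], [-49.8, -41.8, 37.5], 255], [[0, 0, 5], [-49.8, -41.8, 37.5], 255], [[0, 0, 5], [-49.8, -41.8, 37.5], 255], [[0, 0, 5], [-49.8, -41.8, 37.5], 255], [[0, 0, 5], [-49.8, -41.8, 37.5], 255], [[0, 0, 5], [-49.8, -41.8, 37.5], 255], [[0, 0, 5], [-49.8, -41.8, 37.5], 255], [[0, 0, 5], [-49.8, -41.8, 37.5], 255], [[0, 0, 5], [-49.8, -41.8, 37.5], 255]])

```text
time_s: 20.73
tool_pos: [473.0, 307.1, 207.3]
orientation: [[0.686, -0.294, 0.665], [-0.718, -0.42, 0.555], [0.116, -0.859, -0.499]]
contact_force: [0.5, 0.3, -0.3]
opening: 0.723
finger_force: 40.0
```

```bash
cat > p5.py <<'E'
from path import *
s=log();x=s['tool_pos'];R=np.array(s['orientation'])
rows([(x,R),(x+[0,-80,10],tool(40,15,0,1))],s['joint_pos'],[12])
d=grab('top');print(d['image'].shape)
def brass(d):
    C=cloud(d);h=cv2.cvtColor(d['image'],cv2.COLOR_RGB2HSV);m=(h[...,1]>110)&(h[...,0]>10)&(h[...,0]<30)&(C[...,1]>100)&(C[...,0]<600)
    return m,C
m,C=brass(d);n,l,st,c=cv2.connectedComponentsWithStats(m.astype(np.uint8))
print([(st[i,4],c[i].round(0),np.nanmedian(C[l==i],0).round(0)) for i in range(1,n) if st[i,4]>8])
E
python3 p5.py
```

```text
t 20.73 p [473.  307.1 207.3] j [0.187 0.322 2.021 1.954 0.472 0.74 ] F [ 0.5  0.3 -0.3] T [-0.28  0.52 -0.06] ff 40.02 op 0.723
[[ 0.686 -0.294  0.665]
 [-0.718 -0.42   0.555]
 [ 0.116 -0.859 -0.499]]
[0.17 0.32 2.04 2.02 0.49 0.55] step 0.19 cost 7.1e-22 rot/row 7.0 [0.0, -7.0, 1.0] [-4.2, -4.9, 2.6]
[0.16 0.32 2.06 2.08 0.52 0.36] step 0.19 cost 3.3e-22 rot/row 7.0 [0.0, -13.0, 2.0] [-8.4, -9.7, 5.3]
[0.14 0.32 2.08 2.13 0.55 0.18] step 0.18 cost 1.5e-22 rot/row 7.0 [0.0, -20.0, 2.0] [-12.7, -14.6, 7.9]
[0.12 0.32 2.1  2.17 0.58 0.01] step 0.17 cost 5.4e-23 rot/row 7.0 [0.0, -27.0, 3.0] [-16.9, -19.5, 10.6]
[ 0.1   0.33  2.12  2.19  0.62 -0.15] step 0.16 cost 1.8e-23 rot/row 7.0 [0.0, -33.0, 4.0] [-21.1, -24.3, 13.2]
[ 0.07  0.33  2.13  2.21  0.67 -0.3 ] step 0.15 cost 5.2e-24 rot/row 7.0 [0.0, -40.0, 5.0] [-25.3, -29.2, 15.8]
[ 0.05  0.34  2.15  2.22  0.72 -0.45] step 0.15 cost 1.5e-24 rot/row 7.0 [0.0, -47.0, 6.0] [-29.5, -34.1, 18.5]
[ 0.02  0.35  2.17  2.21  0.77 -0.59] step 0.14 cost 5.4e-25 rot/row 7.0 [0.0, -53.0, 7.0] [-33.7, -38.9, 21.1]
[-0.01  0.35  2.18  2.2   0.82 -0.
[... 308 characters left out ...]
  0.38  2.21  2.13  0.96 -1.1 ] step 0.12 cost 9.1e-26 rot/row 7.0 [0.0, -80.0, 10.0] [-50.6, -58.4, 31.7]
(480, 640, 3)
[(np.int32(27), array([187., 263.]), array([513., 229.,  55.])), (np.int32(27), array([ 89., 268.]), array([474., 282., 293.])), (np.int32(115), array([161., 280.]), array([484., 272.,  55.])), (np.int32(89), array([176., 285.]), array([476., 243.,  60.])), (np.int32(100), array([187., 293.]), array([461., 220.,  77.])), (np.int32(54), array([145., 302.]), array([437., 240., 205.])), (np.int32(157), array([176., 304.]), array([443., 240.,  60.])), (np.int32(45), array([ 78., 304.]), array([430., 297., 283.])), (np.int32(71), array([189., 316.]), array([423., 218.,  55.]))]
```

Call:
move_arm(commands=[[[0, -7, 1], [-4.2, -4.9, 2.6], 255], [[0, -13, 2], [-8.4, -9.7, 5.3], 255], [[0, -20, 2], [-12.7, -14.6, 7.9], 255], [[0, -27, 3], [-16.9, -19.5, 10.6], 255], [[0, -33, 4], [-21.1, -24.3, 13.2], 255], [[0, -40, 5], [-25.3, -29.2, 15.8], 255], [[0, -47, 6], [-29.5, -34.1, 18.5], 255], [[0, -53, 7], [-33.7, -38.9, 21.1], 255], [[0, -60, 8], [-38.0, -43.8, 23.7], 255], [[0, -67, 8], [-42.2, -48.6, 26.4], 255], [[0, -73, 9], [-46.4, -53.5, 29.0], 255], [[0, -80, 10], [-50.6, -58.4, 31.7], 255]])

```text
time_s: 21.78
tool_pos: [473.0, 226.9, 217.3]
orientation: [[0.199, 0.643, 0.739], [0.163, -0.766, 0.622], [0.966, -0.003, -0.258]]
contact_force: [0.7, 0.3, -1.5]
opening: 0.729
finger_force: 40.0
```

Call:
move_arm(commands=[[[0, 0, 0], [0, 0, 0], 255], [[40, -160, -10], [0, 0, 0], 255], [[40, -160, -10], [0, 0, 0], 255], [[40, -160, -10], [0, 0, 0], 255], [[40, -160, -10], [0, 0, 0], 255], [[40, -160, -10], [0, 0, 0], 255], [[40, -160, -10], [0, 0, 0], 255], [[40, -160, -10], [0, 0, 0], 255]])

```text
time_s: 22.45
tool_pos: [512.9, 67.5, 207.2]
orientation: [[0.205, 0.641, 0.74], [0.159, -0.767, 0.621], [0.966, -0.01, -0.259]]
contact_force: [-0.1, 1.2, -1.6]
opening: 0.724
finger_force: 40.0
```

Run:
```python
from h import *
s=log()
d=grab('top');e=grab('side')
a=cv2.resize(d['image'][200:370,70:350],None,fx=2.5,fy=2.5);b=cv2.resize(e['image'][290:460,240:440],None,fx=1.8,fy=1.8)
o=np.zeros((425,800,3),np.uint8);o[:,:430]=a[:425,:430];o[:306,435:795]=b[:306,:360]
cv2.imwrite('pics/g.png',o[:,:,::-1])
```

```text
t 22.45 p [512.9  67.5 207.2] j [-0.552  0.437  2.129  1.694  1.178 -0.968] F [-0.1  1.2 -1.6] T [-0.42  0.58  0.03] ff 40.02 op 0.724
[[ 0.205  0.641  0.74 ]
 [ 0.159 -0.767  0.621]
 [ 0.966 -0.01  -0.259]]
```

View pics/g.png

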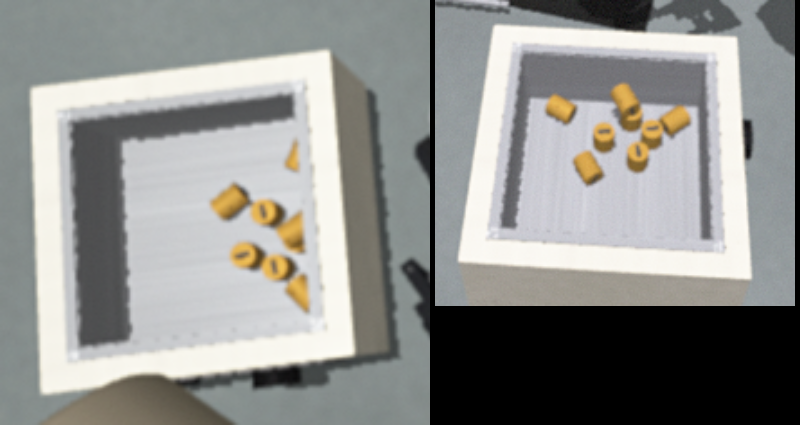

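The side crop shows all eight barrels inside the tank: (560,108), (625,97), (630,118), (603,136), (651,132), (676,120), (587,167) and (638,156). Now I'll stand the cup back on the mat.

Call:
move_arm(commands=[[[7, -36, -35], [0, 0, 0], 255], [[7, -36, -65], [0, 0, 0], 255], [[7, -36, -90], [0, 0, 0], 255], [[7, -36, -112], [0, 0, 0], 255], [[7, -36, -130], [0, 0, 0], 255], [[7, -36, -144], [0, 0, 0], 255], [[7, -36, -152], [0, 0, 0], 255], [[7, -36, -157], [0, 0, 0], 255], [[7, -36, -160], [0, 0, 0], 255], [[7, -36, -160], [0, 0, 0], 255], [[7, -36, -160], [0, 0, 0], 255]])

```text
time_s: 23.47
tool_pos: [520.1, 31.3, 47.8]
orientation: [[0.202, 0.642, 0.74], [0.162, -0.767, 0.621], [0.966, -0.006, -0.258]]
contact_force: [0.6, -0.2, -1.8]
opening: 0.724
finger_force: 40.0
```

Call:
move_arm(commands=[[[0, 0, -1], [0, 0, 0], 255], [[0, 0, -2], [0, 0, 0], 255], [[0, 0, -2], [0, 0, 0], 255]])

```text
time_s: 23.72
tool_pos: [520.1, 31.0, 45.5]
orientation: [[0.202, 0.642, 0.74], [0.162, -0.767, 0.621], [0.966, -0.006, -0.259]]
contact_force: [0.6, -0.0, -1.6]
opening: 0.724
finger_force: 40.0
```

```bash
python3 l.py
```

```text
t 23.72 p [520.1  31.   45.5] j [-0.63   0.903  2.153  1.79   1.29  -1.478] F [ 0.6 -0.  -1.6] T [-0.47  0.65  0.01] ff 40.02 op 0.724
[[ 0.202  0.642  0.74 ]
 [ 0.162 -0.767  0.621]
 [ 0.966 -0.006 -0.259]]
```

Call:
move_arm(commands=[[[0, 0, -0.5], [0, 0, 0], 255], [[0, 0, -1], [0, 0, 0], 255], [[0, 0, -1.5], [0, 0, 0], 255], [[0, 0, -1.5], [0, 0, 0], 255]])

```text
time_s: 24.05
tool_pos: [520.1, 31.1, 44.6]
orientation: [[0.2, 0.642, 0.74], [0.16, -0.767, 0.622], [0.967, -0.006, -0.256]]
contact_force: [-2.3, -1.5, 7.6]
opening: 0.725
finger_force: 40.0
```

Contact. Release, then retreat up and backward, along the reverse of the approach.

Call:
move_arm(commands=[[[0, 0, 0], [0, 0, 0], 60], [[0, 0, 0], [0, 0, 0], 40], [[0, 0, 0], [0, 0, 0], 20], [[0, 0, 0], [0, 0, 0], 0], [[0, 0, 0], [0, 0, 0], 0], [[0, 0, 0], [0, 0, 0], 0], [[0, 0, 0], [0, 0, 0], 0], [[0, 0, 0], [0, 0, 0], 0]])

```text
time_s: 24.72
tool_pos: [520.0, 31.1, 43.7]
orientation: [[0.202, 0.642, 0.74], [0.162, -0.767, 0.621], [0.966, -0.006, -0.259]]
contact_force: [-0.6, -0.1, 0.7]
opening: 0.998
finger_force: 0.0
```

Call:
move_arm(commands=[[[-3, -2, 8], [0, 0, 0], 0], [[-7, -5, 23], [0, 0, 0], 0], [[-13, -11, 43], [0, 0, 0], 0], [[-20, -16, 69], [0, 0, 0], 0], [[-36, -30, 92], [0, 0, 0], 0], [[-52, -43, 116], [0, 0, 0], 0], [[-52, -43, 130], [0, 0, 0], 0], [[-52, -43, 130], [0, 0, 0], 0], [[-52, -43, 130], [0, 0, 0], 0]])

```text
time_s: 25.47
tool_pos: [467.8, -12.0, 174.2]
orientation: [[0.201, 0.641, 0.74], [0.163, -0.767, 0.62], [0.966, -0.004, -0.259]]
contact_force: [0.3, 0.2, -0.1]
opening: 0.998
finger_force: 0.0
```

Run:
```python
from h import *
log();d=grab('side','z.png')
cv2.imwrite('pics/z.png',cv2.resize(d['image'][180:460,180:460,::-1],None,fx=2,fy=2))
```

```text
t 25.47 p [467.8 -12.  174.2] j [-0.831  0.521  2.205  1.501  1.315 -1.137] F [ 0.3  0.2 -0.1] T [-0.28  0.38 -0.02] ff 0.0 op 0.998
[[ 0.201  0.641  0.74 ]
 [ 0.163 -0.767  0.62 ]
 [ 0.966 -0.004 -0.259]]
```

View pics/z.png

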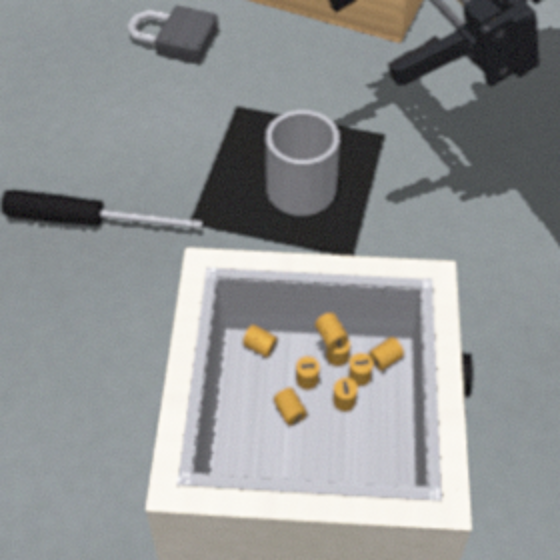

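The empty cup stands upright on the mat, around (302,160) in the crop. All eight barrels are in the tank, the gripper is clear, and the padlock and screwdriver have not moved.

```bash
python3 -c "
from workcell import *
print(hand_in())"
```

```text
the job is handed in; nothing more can be done
None
```

The job is handed in at about 25 s of the 69 s limit: the last picture shows all eight barrels in the tank and the empty cup upright on the mat, let go. The oil bottle, padlock and screwdriver were not touched; the hand-in call returned no verdict.

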